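Hang the cordless handpiece on its spring-balanced arm

ROBOT

A 6-joint arm with a two-finger parallel gripper is mounted at the origin on the work surface. World frame = base frame: x ahead of the robot, y to its left, z up, the work surface at z = 0. Lengths are in m, angles in rad, forces in N, time in s.
With the tool pointing down it reaches from about 0.25 to 0.775 m from the base axis. Payload 4 kg.
Tool frame: the origin (TCP) lies on the centre line of the jaws, within the pads' length; the fingertips stand 14 mm ahead of it and the grasp point (between the pads) lies 5 mm behind it (robot.tcp_to_tips is the distance from the TCP to the fingertips, in m); z points along the fingers, y is the line along which they close (so a half turn about z gives the same grasp; the last joint's range is limited). The gripper opens to 94 mm and grips with 3 to 60 N. Pads are 16 mm wide; open, the fingers measure 119 mm over their backs; the gripper's body (75 mm by 177 mm) begins 78 mm behind the grasp point.
Start: joints at [1.072, 0.087, 1.371, -0, 1.684, -0.103], TCP at [0.212, 0.507, 0.22] pointing down, gripper open.
Joint ranges: [-3.1, 3.1], [-0.76, 2.03], [0.27, 2.55], [-1.08, 4.22], [0.17, 2.65], [-2.57, 2.57]. Speed limits (rad/s): [2.79, 2.79, 3.14, 3.14, 3.14, 3.14].

INTERFACE

Orientations are given as [roll, pitch, yaw] about the fixed x, y, z axes, in that order (R = Rz(yaw) Ry(pitch) Rx(roll)).
In Python, from bench import robot gives the robot as it stands.
- The arm moves only by the tool carry_out, never from a script. Its argument "increments" is a list of rows, each a list of 3 entries, a list of its own where there are three numbers: the closure in counts, from 0 (fully open) to 255 (shut), then the shift along the tool's x, y, z in mm, then the turn about the tool's z in degrees. In form: [[fingers, [dx, dy, dz], twist], ...]. A call has 1 to 8 rows; each row shifts and turns the commanded pose from where the row before left it, along the tool's axes as they then stand; what a row does not reach is not made up. A row lasts 1/10 s, in which the tool goes at most 50 mm and 8.59 degrees, less where a joint would pass 70% of its speed; a pose out of reach is approached as far as the arm can. A call with a gripper value outside its range is refused whole. The fingers move at their own pace and stop on an object; the grip force is fixed at half the most. Time passes only in rows, so rows that do not move let the fingers close. It gives the time, the measured TCP pose, the force, the opening and the grip force at its end, in the units of the state.
- robot.get_obs(): the state, without advancing time (a new reading comes with each control period).
- robot.snapshot(name): name is "side" or "top" or "wrist"; returns the picture (384x512x3 uint8, blue, green, red); there is no depth.
- robot.get_calibration(name): a dict with "vfov" (degrees; the focal length in pixels is half the picture's height over the tangent of half this angle, whatever the lens; pixels are square), "cx", "cy" (the principal point, pixels), "T" (4x4, takes a point from camera to world coordinates). Camera axes: x right, y down, z forward; pixel columns grow to the right and rows downward; lengths in m; the calibration is good to about 2 mm. A picture is of the moment at which its call begins: read the wrist's pose just before it. get_calibration takes no time and is no camera call; for the wrist camera it gives the pose at the moment of the call.
- robot.close_job(): hands the job in; it is judged then, once.
The state is a dict: "time": time; "joint_positions": joint angles; "qvel": joint speeds; "joint_torque": joint torques, N m; "tool_pos": TCP position; "ee_rot": TCP orientation; "wrist_force": force on the tool from outside, world axes, zero at the start; "wrist_torque": the same for the moment, N m; "width": finger opening in m; "finger_force": force on a finger pad.
Only numpy, scipy, OpenCV 4.12 (cv2) and the standard library are available. Lean on these libraries where they do the work, as an engineer would, in place of code of your own. Each camera call takes 0.05 s, during which the arm holds its last target. There are 200 camera calls.

TASK

Take the aluminium handpiece out of its charging dock and hang it upright by its wire bail on the hook of the spring-balanced arm. The arm sinks under its weight: keep hold and ease it down, and let go only once the arm carries the whole weight and has settled, so that on release it neither drops nor springs up. Leave the handpiece hanging still and do not disturb the other things on the bench.

Things in the scene. Friction and masses are not known exactly. Their poses are not given: they have to be found in the camera images.
- beam_nose (a point): Middle of the underside of the arm's beam at its orange free end. The 30 mm wide beam runs straight above the hook, its underside 60 mm above the valley, reaching 56 mm past the valley's middle: the bail enters from this end, between hook tip and beam, moving along the stand's +x. As the arm sinks the hook swings down on an arc, up to 25 mm towards the column: carry the bail along with it.
- grip_point (a point): Point on the handpiece's axis 62 mm above its origin, where it is best held: fingers closing across the cylinder along its y axis, the tool tilted 35 to 45 deg from vertical so that the gripper leans back along the bail's x axis (away from the column when hanging), clear of bail, hook and beam.
- handpiece: Cordless engraving handpiece standing upright in the dock: aluminium cylinder 44 mm in diameter, 131 mm tall, foot narrowing to 36 mm in the lowest 30 mm, blue band low, black band high, rigid wire bail on top (186 mm overall). Origin: centre of its underside; z up its axis; the bail lies in its y-z plane, open along its x. Same under a half turn. Weight unknown, 0.3 to 0.8 kg.
- bail_apex (a point): Underside of the wire at the apex of the handpiece's bail, 178 mm above its origin; axes as the handpiece. Bail: 7 mm steel wire, 42 mm wide, its top a blunt inverted V; the opening below this point is 47 mm high. This point comes to rest on the hook's valley.
- dock: Black charging cup fixed to the bench, outer diameter 72 mm, 38 mm high, inner diameter about 52 mm, inner floor 8 mm above the bench; a low 14 mm lug with a green lamp on its +x side. Origin: centre of its underside. The handpiece stands in it and comes out straight up.
- stand: Fixed spring-balancer stand: steel disc foot 120 mm in diameter, aluminium column, blue cheeks 370 mm high. Origin: centre of the foot's underside. The swing arm is hinged in the cheeks 335 mm above the bench and reaches out along the stand's own -x (roughly towards the robot). The stand includes the arm and its hook.
- swingarm (a joint): Sinking angle of the blue swing arm (rad): 0 = unloaded, against its upper stop, free end 14 deg above level; grows as the free end sinks, at most 0.6. A damped spring (3.6 N m/rad) holds it up; it starts to sink at about 0.7 N on the hook and sinks 0.14 to 0.48 rad (32 to 105 mm at the hook) under the handpiece, by its weight.
- hook_valley (a point): Top of the hook's valley, mid-length, 229 mm along the arm from its hinge. Hook: 8 mm steel rod hanging under the beam, in the arm's x-z plane; stem 17 mm from here on the column side (+x), upturned tip 23 mm away on the free-end side (-x), rising 18 mm above the valley. Axes turn with the arm: x towards the column, z up.
- bench_block: Bystander: steel block 65 x 65 x 40 mm, origin under its centre.
- jar: Bystander: closed jar 60 mm in diameter, 65 mm high, origin under its centre.
- tin: Bystander: aluminium tin 52 mm in diameter, 24 mm high, origin under its centre.
- tin_b: Bystander: brass tin 44 mm in diameter, 20 mm high, origin under its centre.
- hammer: Bystander: hammer 240 mm long lying on the bench.
- mandrel: Bystander: upright steel ring mandrel on an 80 mm foot, 180 mm tall, origin under its centre.
- bowl: Bystander: white bowl 90 mm in diameter, 40 mm high, origin under its centre.

How it is judged:
By the outcome, as a careful person would: the job done as asked, in the order asked, and still so for the second after the job is handed in, with the robot touching nothing.
It also fails if it takes over 61 s, if anything falls off the work surface, if the arm or the gripper's body presses on something with over 40 N, if the wrist force passes 120 N, or if a joint passes its speed limit or range.

## Working session

There is one attempt and no reset: what is moved stays moved. The work goes in short steps, Python scripts to look and compute and a tool call to move; the robot and the scene stay as the last step left them, time stands still between calls to the robot, and variables do not carry over. Pictures are saved under pics/ and viewed, at most 10 in all, crops included, and the job is handed in when it is done.

Besides the shell and the picture viewer there is one more tool, called after "Call:" as name([rows], argument=value, ...), one row to a line, values as JSON. carry_out: Moves the arm, as the interface text tells. Its arguments: {"type":"object","properties":{"increments":{"type":"array","items":{"type":"array"}}},"required":["increments"]}

```bash
ls; mkdir -p pics
python3 - <<'E'
from bench import robot
import cv2
o=robot.get_obs(); print({k:o[k] for k in('time','tool_pos','ee_rot','wrist_force','width')})
for n in('side','top'):
    c=robot.get_calibration(n); print(n,c)
    cv2.imwrite(f'pics/{n}0.png',cv2.resize(robot.snapshot(n),(800,600),interpolation=cv2.INTER_CUBIC))
print(robot.get_calibration('wrist'))
E
```

```text
pics
{'time': 0.0, 'tool_pos': array([0.21183033, 0.5070261 , 0.21833096]), 'ee_rot': array([-3.13945637e+00, -1.88514940e-04,  2.74576201e+00]), 'wrist_force': array([-0.48759488,  0.43786533,  0.251071  ]), 'width': 0.09407080896540275}
side {'vfov': 56.00359582837498, 'cx': 254.57258090481557, 'cy': 191.98151413164646, 'T': array([[ 0.9278789 , -0.25438094,  0.27263727,  0.27815639],
       [-0.37264933, -0.65841441,  0.65392885, -0.70518361],
       [ 0.01316127, -0.70836488, -0.70572372,  0.9999081 ],
       [ 0.        ,  0.        ,  0.        ,  1.        ]])}
top {'vfov': 42.42100248263386, 'cx': 250.39095189237563, 'cy': 188.30357371559256, 'T': array([[-0.02334866, -0.99228965,  0.12172136,  0.37571462],
       [-0.99960186,  0.02510138,  0.01288582, -0.00362329],
       [-0.01584184, -0.12137203, -0.99248066,  1.93324358],
       [ 0.        ,  0.        ,  0.        ,  1.        ]])}
{'vfov': 58.508081632404085, 'cx': 255.06049728535862, 'cy': 199.9893184071683, 'T': array([[ 0.38641141,  0.89116183,  0.23773266,  0.14241583],
       [ 0.92232255, -0.37259619, -0.1024363 ,  0.53580566],
       [-0.00270904,  0.25884875, -0.96591407,  0.38315583],
       [ 0.        ,  0.        ,  0.        ,  1.        ]])}
```

View pics/side0.png

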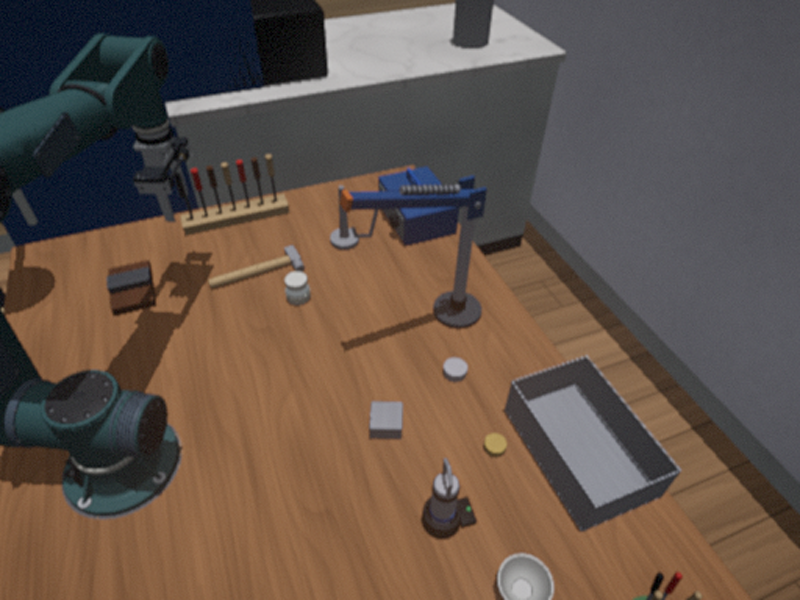

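View pics/top0.png

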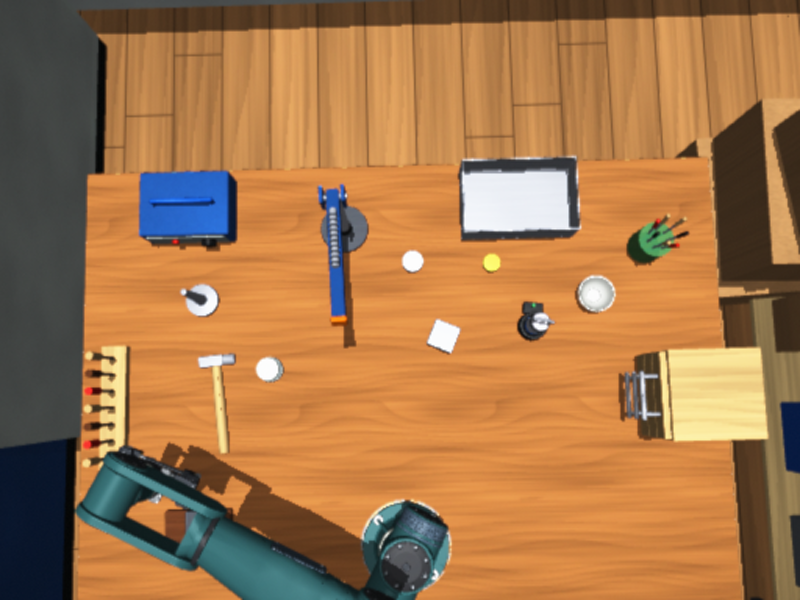

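The side view shows the handpiece in its dock at about (441,517), the stand foot at (458,309) and the orange beam nose at (346,201). In the top view the dock is at (533,322), the foot at (347,229) and the nose at (338,320). I'll enlarge these spots.

```bash
cat > h.py <<'E'
import numpy as np, cv2
from bench import robot
def cal(n):
    c=robot.get_calibration(n); f=192/np.tan(np.radians(c['vfov']/2)); return f,c['cx'],c['cy'],np.array(c['T'])
def ray(c,u,v):
    f,cx,cy,T=c; d=T[:3,:3]@np.array([(u-cx)/f,(v-cy)/f,1]); return T[:3,3],d/np.linalg.norm(d)
def onz(c,u,v,z):
    o,d=ray(c,u,v); return o+d*(z-o[2])/d[2]
def tri(*obs):
    A=0;b=0
    for c,u,v in obs:
        o,d=ray(c,u,v); P=np.eye(3)-np.outer(d,d); A=A+P; b=b+P@o
    p=np.linalg.solve(A,b)
    return p,[np.linalg.norm((np.eye(3)-np.outer(d,d))@(p-o)) for o,d in (ray(*x) for x in obs)]
def proj(c,p):
    f,cx,cy,T=c; q=T[:3,:3].T@(np.asarray(p)-T[:3,3]); return q[0]/q[2]*f+cx,q[1]/q[2]*f+cy
def crop(im,u0,v0,w,h,s):
    return cv2.resize(im[v0:v0+h,u0:u0+w],None,fx=s,fy=s,interpolation=cv2.INTER_CUBIC)
E
python3 - <<'E'
from h import *
s=cv2.imread('pics/side0.png'); 
S=robot.snapshot('side');T=robot.snapshot('top')
a=crop(S,205,105,114,110,3.5)   # arm
b=crop(S,255,285,114,110,3.5)   # handpiece; rows to 384
b=b[:298] if b.shape[0]<300 else b
a=cv2.resize(S[105:205,205:319],(400,351)); 
b=cv2.resize(S[284:355,255:355],(400,284))
c=cv2.resize(T[110:215,185:285],(400,420)) if 0 else cv2.resize(T[110:210,190:250],(240,400))
d=cv2.resize(T[185:225,325:365],(160,160)); d=cv2.resize(T[180:225,320:365],(360,360),interpolation=cv2.INTER_CUBIC)
out=np.zeros((600,800,3),np.uint8)
out[:351,:400]=cv2.resize(S[105:205,205:319],(400,351),interpolation=cv2.INTER_CUBIC)  # x3.509
out[:284,400:]=cv2.resize(S[284:355,255:355],(400,284),interpolation=cv2.INTER_CUBIC)  # x4
out[300:600,400:640]=cv2.resize(T[115:215,190:270],(240,300),interpolation=cv2.INTER_CUBIC) # x3
out[360:600,:240]=cv2.resize(T[185:225,325:365],(240,240),interpolation=cv2.INTER_CUBIC) # x6
cv2.imwrite('pics/comp1.png',out)
E
```

```text
(no output)
```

View pics/comp1.png

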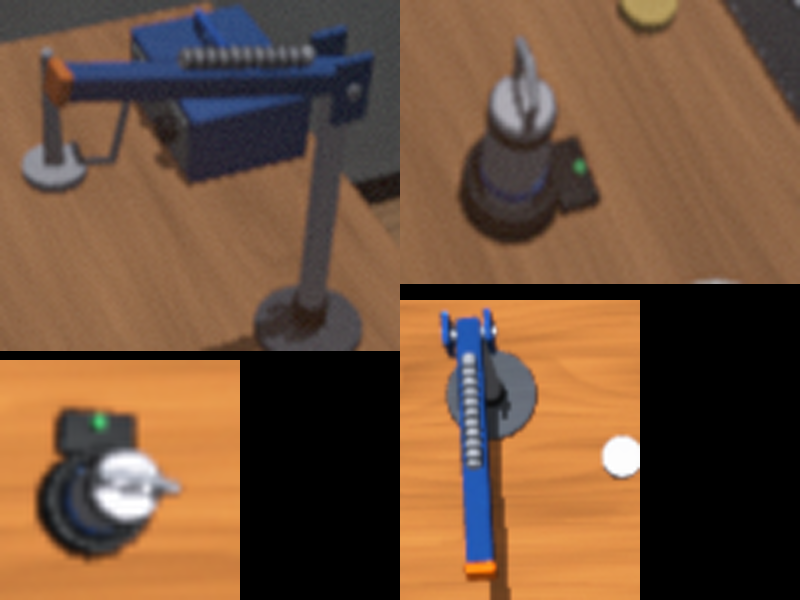

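The bail shows nearly edge-on from the side camera, with its apex at about crop (520,42). The hook valley is at about (97,158) in the arm crop, and the dock rim centre at about (93,503) in the top crop. Now I'll triangulate.

Run:
```python
from h import *
np.set_printoptions(precision=4,suppress=True)
s=cal('side');t=cal('top')
sa=lambda x,y:(s,205+x/3.509,105+y/3.51)
sb=lambda x,y:(s,255+(x-400)/4,284+y/4)
ta=lambda x,y:(t,190+(x-400)/3,115+(y-300)/3)
tb=lambda x,y:(t,325+x/6,185+(y-360)/6)
print('foot',onz(*sa(308,325),.008),onz(*ta(494,394),.008))
print('hinge tri',tri(sa(345,92),ta(469,331)))
print('nose top z.4',tri(sa(62,82),ta(481,574)))
print('beamaxis', onz(*ta(468,322),.335),onz(*ta(481,570),.39))
print('dock',onz(*sb(510,190),.038),onz(*tb(93,503),.038))
print('cyltop',onz(*sb(522,105),.139),onz(*tb(127,487),.139),tri(sb(522,105),tb(127,487)))
print('lug',onz(*sb(580,167),.014),onz(*tb(99,422),.014))
print('apex',tri(sb(521,40),tb(178,488)))
```

```text
foot [0.7868 0.1327 0.008 ] [0.7824 0.1327 0.008 ]
hinge tri (array([0.794 , 0.1369, 0.3111]), [np.float64(0.0031929712022712112), np.float64(0.003192971202270989)])
nose top z.4 (array([0.5148, 0.1201, 0.4021]), [np.float64(0.0052245392264255106), np.float64(0.005224539226425485)])
beamaxis [0.795  0.1369 0.335 ] [0.5149 0.1223 0.39  ]
dock [ 0.5201 -0.3407  0.038 ] [ 0.5202 -0.3222  0.038 ]
cyltop [ 0.5252 -0.3317  0.139 ] [ 0.5217 -0.3261  0.139 ] (array([ 0.5247, -0.3282,  0.1324]), [np.float64(0.0025187456075442803), np.float64(0.0025187456075445223)])
lug [ 0.5792 -0.3348  0.014 ] [ 0.5746 -0.3325  0.014 ]
apex (array([ 0.513 , -0.3376,  0.2378]), [np.float64(0.000657174221492125), np.float64(0.0006571742214920565)])
```

Call:
carry_out([
  [0,[-25,-38,-18],0],
  [0,[-25,-38,-18],0],
  [0,[-25,-38,-18],0],
  [0,[-25,-38,-18],0],
  [0,[-25,-38,-18],0],
  [0,[-25,-38,-18],0],
  [0,[-25,-38,-18],0],
  [0,[-25,-38,-18],0],
])

```text
time: 1.0
tool_pos: [0.2789, 0.1482, 0.3642]
ee_rot: [3.141, 0.001, 2.747]
wrist_force: [0.7, -1.3, -0.2]
width: 0.0942
finger_force: 0.0
```

Call:
carry_out([
  [0,[-25,-38,-18],0],
  [0,[-25,-38,-18],0],
  [0,[-25,-38,-18],0],
  [0,[0,0,-40],-8.5],
  [0,[0,0,-40],-8.5],
  [0,[0,0,-40],-8.5],
  [0,[0,0,0],0],
])

```text
time: 1.7
tool_pos: [0.3047, 0.0154, 0.5421]
ee_rot: [-3.14, 0.009, -3.092]
wrist_force: [-0.2, 0.0, 0.5]
width: 0.094
finger_force: 0.0
```

```bash
cat > o.py <<'E'
from h import *
from scipy.spatial.transform import Rotation as Ro
np.set_printoptions(precision=4,suppress=True)
o=robot.get_obs(); R=Ro.from_euler('xyz',o['ee_rot']).as_matrix()
print(o['time'],'p',o['tool_pos'],'rpy',np.degrees(o['ee_rot']),'tilt',np.degrees(np.arccos(-R[2,2])),'F',o['wrist_force'],'w',o['width'],'q',o['joint_positions']); print(R)
E
python3 o.py
```

```text
1.7 p [0.3047 0.0154 0.5421] rpy [-179.9085    0.5153 -177.1388] tilt 0.5233137278730083 F [-0.2062  0.0404  0.5196] w 0.09398396684579059 q [-0.1363 -0.271   1.0294  0.0001  2.374  -1.7569]
[[-0.9987 -0.0499  0.0091]
 [-0.0499  0.9988 -0.0011]
 [-0.009  -0.0016 -1.    ]]
```

Call:
carry_out([
  [0,[-48,5,-5],0],
  [0,[-48,5,-5],0],
  [0,[-48,5,-5],0],
  [0,[-48,5,-5],0],
  [0,[-48,5,-5],0],
  [0,[-48,5,-5],0],
  [0,[-48,5,-5],0],
  [0,[-48,5,0],0],
])

```text
time: 2.5
tool_pos: [0.6371, 0.0697, 0.5091]
ee_rot: [3.138, 0.045, -3.093]
wrist_force: [0.1, 0.2, 0.7]
width: 0.0936
finger_force: 0.0
```

```bash
python3 o.py
```

```text
2.5 p [0.6371 0.0697 0.5091] rpy [ 179.8208    2.5627 -177.225 ] tilt 2.568979162541278 F [0.081  0.1503 0.7103] w 0.09364716374240574 q [ 0.0182  0.4788  0.278   0.0062  2.3402 -1.5967]
[[-0.9978 -0.0486  0.0445]
 [-0.0484  0.9988  0.0053]
 [-0.0447  0.0031 -0.999 ]]
```

Call:
carry_out([
  [0,[-40,0,0],0],
  [0,[-40,0,0],0],
  [0,[-40,0,0],0],
  [0,[0,0,0],0],
])

```text
time: 2.9
tool_pos: [0.7037, 0.0698, 0.4606]
ee_rot: [3.136, 0.092, -3.093]
wrist_force: [-0.2, -0.4, -1.3]
width: 0.0944
finger_force: 0.0
```

```bash
python3 o.py
```

```text
2.9 p [0.7037 0.0698 0.4606] rpy [ 179.6526    5.2733 -177.2432] tilt 5.2846709513827905 F [-0.1844 -0.3866 -1.3397] w 0.09442473060905054 q [ 0.0143  0.5531  0.2812  0.0115  2.2155 -1.5976]
[[-0.9946 -0.0487  0.0915]
 [-0.0479  0.9988  0.0105]
 [-0.0919  0.006  -0.9957]]
```

Call:
carry_out([
  [0,[-25,0,-43],0],
  [0,[-25,0,-43],0],
  [0,[-25,0,-43],0],
  [0,[-25,0,-43],0],
])

```text
time: 3.3
tool_pos: [0.6697, 0.062, 0.5417]
ee_rot: [3.131, 0.223, -3.094]
wrist_force: [0.6, 0.4, 1.7]
width: 0.0942
finger_force: 0.0
```

```bash
python3 o.py
```

```text
3.3 p [0.6697 0.062  0.5417] rpy [ 179.3795   12.7596 -177.2542] tilt 12.774465043440237 F [0.5907 0.3664 1.7285] w 0.09416469367160547 q [-0.003   0.4411  0.2738  0.0274  2.2046 -1.6042]
[[-0.9742 -0.0503  0.2201]
 [-0.0467  0.9987  0.0214]
 [-0.2209  0.0106 -0.9752]]
```

Call:
carry_out([
  [0,[-36,0,-33],0],
  [0,[-37,0,-31],0],
  [0,[-39,0,-29],0],
  [0,[-40,0,-27],0],
  [0,[-42,0,-25],0],
  [0,[-43,0,-23],0],
  [0,[0,0,0],0],
])

```text
time: 4.0
tool_pos: [0.7036, 0.0557, 0.5799]
ee_rot: [3.123, 0.403, -3.097]
wrist_force: [0.2, -0.4, -0.4]
width: 0.0942
finger_force: 0.0
```

```bash
python3 o.py
```

```text
4.0 p [0.7036 0.0557 0.5799] rpy [ 178.9237   23.0683 -177.4331] tilt 23.092043944779267 F [ 0.2264 -0.4375 -0.4479] w 0.09417301825450737 q [-0.0229  0.4074  0.274   0.0513  2.059  -1.6091]
[[-0.9191 -0.0521  0.3905]
 [-0.0412  0.9985  0.0363]
 [-0.3918  0.0173 -0.9199]]
```

Call:
carry_out([
  [0,[-44,1,-23],0],
  [0,[-45,1,-21],0],
  [0,[-45,1,-20],0],
  [0,[-46,1,-18],0],
  [0,[-46,1,-17],0],
  [0,[-47,1,-15],0],
  [0,[-47,1,-14],0],
  [0,[-48,1,-12],0],
])

```text
time: 4.8
tool_pos: [0.7672, 0.0577, 0.6366]
ee_rot: [3.111, 0.671, -3.104]
wrist_force: [-0.8, -0.3, 0.0]
width: 0.094
finger_force: 0.0
```

```bash
python3 o.py
```

```text
4.8 p [0.7672 0.0577 0.6366] rpy [ 178.2188   38.4507 -177.8621] tilt 38.485551793503035 F [-0.8375 -0.2867  0.0081] w 0.0940213412880621 q [-0.0308  0.3884  0.2746  0.0755  1.8096 -1.6063]
[[-0.7826 -0.0566  0.6199]
 [-0.0292  0.9981  0.0542]
 [-0.6218  0.0243 -0.7828]]
```

Call:
carry_out([
  [0,[20,-14,2],0],
  [0,[36,-25,4],0],
  [0,[36,-25,4],0],
  [0,[36,-25,4],0],
  [0,[36,-25,4],0],
  [0,[36,-25,4],0],
  [0,[36,-25,4],0],
  [0,[36,-25,4],0],
])

```text
time: 5.6
tool_pos: [0.5815, -0.1381, 0.4385]
ee_rot: [3.112, 0.67, -3.104]
wrist_force: [1.6, -0.4, -0.4]
width: 0.0939
finger_force: 0.0
```

```bash
python3 o.py
```

```text
5.6 p [ 0.5815 -0.1381  0.4385] rpy [ 178.2924   38.3879 -177.832 ] tilt 38.420022737068514 F [ 1.5533 -0.4024 -0.43  ] w 0.09387306247572345 q [-0.5366 -0.2182  1.3701  0.3747  1.4277 -2.1014]
[[-0.7833 -0.0563  0.6191]
 [-0.0297  0.9981  0.0533]
 [-0.621   0.0234 -0.7835]]
```

Call:
carry_out([
  [0,[40,-27,11],0],
  [0,[40,-27,11],0],
  [0,[40,-27,11],0],
  [0,[40,-27,11],0],
  [0,[40,-27,11],0],
  [0,[40,-27,11],0],
  [0,[30,-27,11],0],
  [0,[0,0,0],0],
])

```text
time: 6.4
tool_pos: [0.4651, -0.2913, 0.2312]
ee_rot: [3.104, 0.604, 3.095]
wrist_force: [0.0, 0.3, 0.1]
width: 0.0943
finger_force: 0.0
```

```bash
python3 o.py
python3 - <<'E'
from h import *
np.save('wcal1.npy',np.array([0])); c=robot.get_calibration('wrist'); import pickle; pickle.dump(c,open('w1.pkl','wb'))
W=robot.snapshot('wrist'); cv2.imwrite('pics/w1raw.png',W)
cv2.imwrite('pics/w1.png',cv2.resize(W,(800,600),interpolation=cv2.INTER_CUBIC))
E
```

```text
6.4 p [ 0.4651 -0.2913  0.2312] rpy [177.8189  34.6021 177.3079] tilt 34.66217609714288 F [0.029  0.3135 0.1354] w 0.0943331733865606 q [-0.9641 -0.2358  1.7674  0.5164  1.2845 -2.5657]
[[-0.8222  0.0253  0.5686]
 [ 0.0387  0.9992  0.0114]
 [-0.5679  0.0313 -0.8225]]
```

View pics/w1.png

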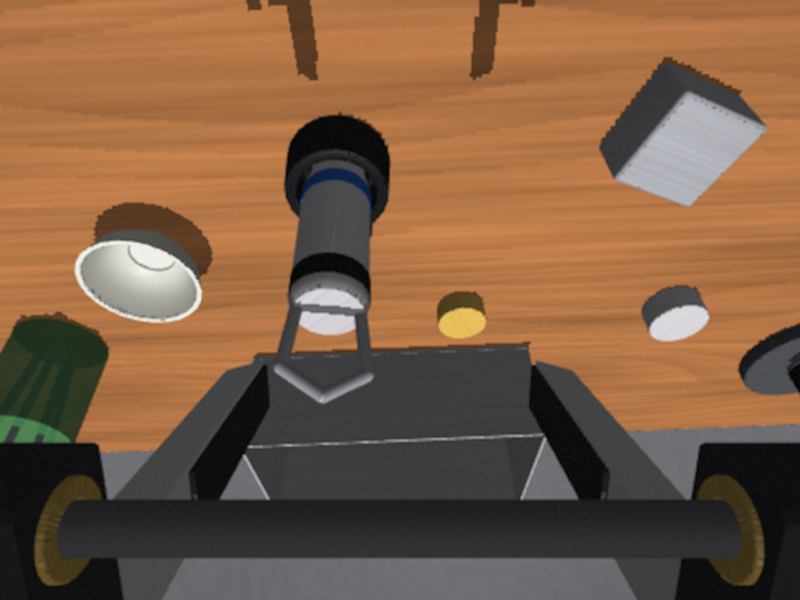

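The wrist view, which is upside-down, shows the dock at about (338,165). The bail opens towards the camera with its apex at (323,400) and shoulders at (278,368) and (372,376). Joint 6 is at its limit, so I'll relieve it with a small twist.

Run:
```python
from h import *
import pickle
np.set_printoptions(precision=4,suppress=True)
c=pickle.load(open('w1.pkl','rb')); w=(192/np.tan(np.radians(c['vfov']/2)),c['cx'],c['cy'],np.array(c['T']))
print(w[3])
k=1/1.5625
Z=lambda x,y,z:onz(w,x*k,y*k,z)
a=Z(278,368,.008+.166);b=Z(372,376,.008+.166);print('shoulders',a,b,np.linalg.norm(a-b),'bail y-axis deg',np.degrees(np.arctan2(*(a-b)[1::-1])))
a=Z(298,305,.139);b=Z(362,306,.139);print('feet',a,b,np.linalg.norm(a-b),np.degrees(np.arctan2(*(a-b)[1::-1])))
print('apex top',Z(323,401,.193), 'cyltop centre',Z(329,308,.139),'dock rim',Z(338,180,.038))
for p in [(.521,-.327,.139),(.521,-.327,.194),(.521,-.327,.038)]: print(np.array(proj(w,p))/k)
```

```text
[[ 0.0263  0.647   0.762   0.3091]
 [ 0.9992 -0.0404 -0.0002 -0.2908]
 [ 0.0307  0.7614 -0.6475  0.3239]
 [ 0.      0.      0.      1.    ]]
shoulders [ 0.5235 -0.3505  0.174 ] [ 0.5337 -0.3054  0.174 ] 0.04623290739802367 bail y-axis deg -102.8234315520698
feet [ 0.5174 -0.3429  0.139 ] [ 0.5202 -0.3099  0.139 ] 0.03319723415544897 -94.8919995260431
apex top [ 0.5244 -0.3276  0.193 ] cyltop centre [ 0.5208 -0.3272  0.139 ] dock rim [ 0.5131 -0.3259  0.038 ]
[329.5019 308.2694]
[323.1746 399.0017]
[337.7343 190.2175]
```

Call:
carry_out([
  [0,[0,0,0],4],
  [0,[14,-14,23],0],
  [0,[13,-14,23],0],
  [0,[13,-14,23],0],
  [0,[0,0,0],0],
])

```text
time: 6.95
tool_pos: [0.4782, -0.3194, 0.1561]
ee_rot: [3.057, 0.585, 2.996]
wrist_force: [0.4, 0.6, -0.4]
width: 0.094
finger_force: 0.0
```

```bash
cat >> o.py <<'E'
import sys
if len(sys.argv)>3: print('dtool mm',1000*R.T@(np.array(list(map(float,sys.argv[1:4])))-o['tool_pos']))
E
python3 o.py .525 -.327 .066
```

```text
6.95 p [ 0.4782 -0.3194  0.1561] rpy [175.161   33.4919 171.6755] tilt 33.79925300210796 F [ 0.4459  0.591  -0.404 ] w 0.09402582533474708 q [-0.9652 -0.1205  1.8168  0.5295  1.1427 -2.5657]
[[-0.8252  0.0982  0.5563]
 [ 0.1207  0.9927  0.0039]
 [-0.5518  0.0704 -0.831 ]]
dtool mm [ 10.1704  -9.2559 100.8916]
```

Call:
carry_out([
  [0,[0,0,-40],8.5],
  [0,[0,0,-40],8.5],
  [0,[0,0,-40],8.5],
  [0,[0,0,-40],8.5],
  [0,[0,0,0],0],
])

```text
time: 7.45
tool_pos: [0.3886, -0.3225, 0.3008]
ee_rot: [2.731, 0.45, 2.334]
wrist_force: [0.3, -0.0, 1.3]
width: 0.0941
finger_force: 0.0
```

```bash
python3 o.py .32 -.52 .62
```

```text
7.45 p [ 0.3886 -0.3225  0.3008] rpy [156.468   25.8078 133.7276] tilt 34.371856219182455 F [ 0.2834 -0.0365  1.3186] w 0.09412520635992123 q [-1.1644 -0.3147  1.6884  0.5407  1.5023 -1.987 ]
[[-0.6223  0.5424  0.5644]
 [ 0.6506  0.7594 -0.0125]
 [-0.4354  0.3594 -0.8254]]
dtool mm [-224.7757  -72.4635 -299.7311]
```

Call:
carry_out([
  [0,[-28,-9,-37],0],
  [0,[-28,-9,-37],0],
  [0,[-28,-9,-37],0],
  [0,[-28,-9,-37],0],
  [0,[-28,-9,-37],0],
  [0,[-28,-9,-37],0],
  [0,[-28,-9,-37],0],
  [0,[-28,-9,-37],0],
])

```text
time: 8.25
tool_pos: [0.3258, -0.5188, 0.6044]
ee_rot: [2.729, 0.439, 2.338]
wrist_force: [1.1, -0.8, 1.3]
width: 0.0941
finger_force: 0.0
```

```bash
python3 o.py .52 -.79 1.0
```

```text
8.25 p [ 0.3258 -0.5188  0.6044] rpy [156.3364  25.172  133.9335] tilt 34.01020112544491 F [ 1.0568 -0.7992  1.3092] w 0.09405817752251672 q [-1.4171  0.269   0.4789  0.7215  2.1509 -1.7963]
[[-0.6279  0.5411  0.5593]
 [ 0.6518  0.7584 -0.0021]
 [-0.4253  0.3633 -0.8289]]
dtool mm [-466.9681   43.1114 -218.7973]
```

Call:
carry_out([
  [0,[-44,4,-21],0],
  [0,[-44,4,-21],0],
  [0,[-44,4,-21],0],
  [0,[-44,4,-21],0],
  [0,[-44,4,-21],0],
])

```text
time: 8.75
tool_pos: [0.3791, -0.5475, 0.6561]
ee_rot: [2.701, 0.563, 2.272]
wrist_force: [-0.4, 0.1, 0.0]
width: 0.0942
finger_force: 0.0
```

```bash
python3 o.py .52 -.79 1.0
```

```text
8.75 p [ 0.3791 -0.5475  0.6561] rpy [154.7772  32.2493 130.1645] tilt 40.084106080671035 F [-0.4323  0.0858  0.0163] w 0.09416412478374717 q [-1.3666  0.3642  0.2738  0.7622  2.0747 -1.6696]
[[-0.5455  0.5447  0.637 ]
 [ 0.6463  0.7573 -0.094 ]
 [-0.5336  0.3604 -0.7651]]
dtool mm [-417.1248   17.0677 -150.5244]
```

Call:
carry_out([
  [0,[-43,-11,-20],0],
  [0,[-43,-11,-20],0],
  [0,[-43,-11,-20],0],
  [0,[-43,-11,-20],0],
])

```text
time: 9.15
tool_pos: [0.3649, -0.598, 0.6727]
ee_rot: [2.667, 0.677, 2.197]
wrist_force: [-0.5, -0.1, 0.4]
width: 0.0935
finger_force: 0.0
```

```bash
python3 o.py .40 -.34 .35
```

```text
9.15 p [ 0.3649 -0.598   0.6727] rpy [152.7972  38.7891 125.8565] tilt 46.11252498243198 F [-0.5267 -0.1392  0.3874] w 0.09351422741845357 q [-1.4351  0.3775  0.2747  0.8047  1.9641 -1.7057]
[[-0.4566  0.5531  0.6969]
 [ 0.6317  0.7531 -0.1838]
 [-0.6265  0.3563 -0.6932]]
dtool mm [349.1648  98.7336 200.7561]
```

Call:
carry_out([
  [0,[30,6,18],0],
  [0,[40,8,24],0],
  [0,[40,8,24],0],
  [0,[40,8,24],0],
  [0,[40,8,24],0],
  [0,[40,8,24],0],
  [0,[40,8,24],0],
  [0,[40,8,24],0],
])

```text
time: 9.95
tool_pos: [0.3867, -0.3931, 0.3792]
ee_rot: [2.667, 0.677, 2.196]
wrist_force: [0.6, 0.1, 1.5]
width: 0.0943
finger_force: 0.0
```

Call:
carry_out([
  [0,[40,8,24],0],
  [0,[40,8,24],0],
  [0,[40,8,24],0],
  [0,[0,0,0],-8],
  [0,[0,0,0],-8],
  [0,[0,0,0],-8],
  [0,[0,0,0],-5],
  [0,[0,0,0],0],
])

```text
time: 10.75
tool_pos: [0.3983, -0.3112, 0.2664]
ee_rot: [3.13, 0.802, 2.863]
wrist_force: [-1.0, 0.4, -0.4]
width: 0.0938
finger_force: 0.0
```

```bash
python3 o.py .449 -.308 .143
```

```text
10.75 p [ 0.3983 -0.3112  0.2664] rpy [179.3345  45.9401 164.0624] tilt 45.94381679201402 F [-1.0126  0.3532 -0.3832] w 0.09381338621717641 q [-1.1768 -0.4995  1.9623  0.6569  1.2016 -2.5657]
[[-0.6687  0.2665  0.6941]
 [ 0.191   0.9638 -0.1861]
 [-0.7186  0.0081 -0.6954]]
dtool mm [ 55.3757  15.5929 120.4284]
```

Call:
carry_out([
  [0,[18,5,40],0],
  [0,[18,5,40],0],
  [0,[19,5,40],0],
  [0,[0,0,0],0],
])

```text
time: 11.15
tool_pos: [0.4548, -0.2966, 0.1411]
ee_rot: [3.121, 0.777, 2.846]
wrist_force: [-0.6, 0.9, -1.3]
width: 0.0941
finger_force: 0.0
```

```bash
python3 o.py .526 -.328 .0665
```

```text
11.15 p [ 0.4548 -0.2966  0.1411] rpy [178.8133  44.5205 163.0598] tilt 44.5329832552254 F [-0.5782  0.8509 -1.2982] w 0.0941160937295498 q [-0.976  -0.34    2.1041  0.6531  0.8514 -2.5663]
[[-0.6821  0.2774  0.6766]
 [ 0.2077  0.9606 -0.1844]
 [-0.7012  0.0148 -0.7128]]
dtool mm [ -2.7986 -11.5113 107.1823]
```

Call:
carry_out([
  [0,[-1,-11,5],0],
  [0,[-1,0,30],0],
  [0,[-1,0,30],0],
  [0,[0,0,0],0],
])

```text
time: 11.55
tool_pos: [0.504, -0.3221, 0.1093]
ee_rot: [3.134, 0.779, 2.843]
wrist_force: [0.3, -0.1, 0.1]
width: 0.0938
finger_force: 0.0
```

```bash
python3 o.py .526 -.328 .0665;  python3 - <<'E'
from h import *
import pickle
pickle.dump(robot.get_calibration('wrist'),open('w2.pkl','wb'))
W=robot.snapshot('wrist'); cv2.imwrite('pics/w2.png',W)
E
```

```text
11.55 p [ 0.504  -0.3221  0.1093] rpy [179.5855  44.6256 162.8725] tilt 44.627145553802656 F [ 0.3006 -0.0557  0.0611] w 0.09375787772321331 q [-0.8939 -0.1655  2.0423  0.6699  0.6994 -2.566 ]
[[-0.6801  0.2896  0.6734]
 [ 0.2096  0.9571 -0.2   ]
 [-0.7025  0.0051 -0.7117]]
dtool mm [13.8756  0.4706 46.4597]
```

View pics/w2.png

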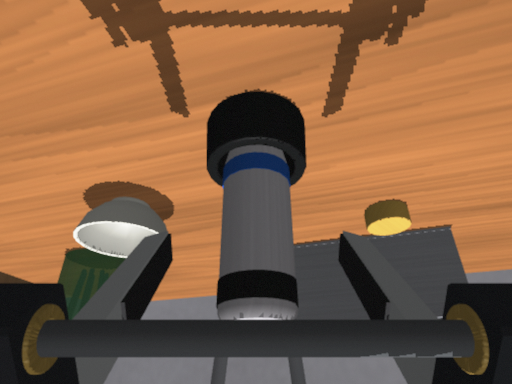

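The handpiece (u≈257) is centred between the fingers, and the blue band is at v≈168. I'll advance to the grip point and close.

Call:
carry_out([
  [0,[7,0,20],0],
  [0,[7,0,20],0],
  [0,[0,0,6],0],
  [0,[0,0,0],0],
])

```text
time: 12.0
tool_pos: [0.5288, -0.3231, 0.0731]
ee_rot: [3.14, 0.769, 2.836]
wrist_force: [-0.6, 0.1, 0.5]
width: 0.0939
finger_force: 0.0
```

```bash
python3 o.py .526 -.328 .0665
```

```text
12.0 p [ 0.5288 -0.3231  0.0731] rpy [179.8832  44.0561 162.4931] tilt 44.05625828617491 F [-0.5992  0.1276  0.4951] w 0.09394647562729695 q [-0.8357 -0.066   2.0326  0.6854  0.5923 -2.5658]
[[-0.6854  0.2995  0.6638]
 [ 0.2162  0.9541 -0.2072]
 [-0.6954  0.0015 -0.7187]]
dtool mm [ 5.4578 -5.522   3.8677]
```

Call:
carry_out([
  [0,[6,-7,3],0],
  [0,[0,0,0],0],
])

```text
time: 12.2
tool_pos: [0.5263, -0.3269, 0.0689]
ee_rot: [-3.141, 0.763, 2.832]
wrist_force: [0.9, 0.7, -0.2]
width: 0.0939
finger_force: 0.0
```

```bash
python3 o.py .526 -.328 .0665
```

```text
12.2 p [ 0.5263 -0.3269  0.0689] rpy [-179.9812   43.6898  162.275 ] tilt 43.689851686144515 F [ 0.8984  0.6613 -0.1886] w 0.09391602123510202 q [-0.8411 -0.0588  2.0322  0.681   0.5895 -2.5657]
[[-0.6888  0.3047  0.6579]
 [ 0.2201  0.9525 -0.2106]
 [-0.6908 -0.0002 -0.7231]]
dtool mm [ 1.6157 -1.1756  1.7945]
```

Good: the tilt is 43.7° and the jaws are level. Closing.

Call:
carry_out([
  [60,[0,0,0],0],
  [90,[0,0,0],0],
  [110,[0,0,0],0],
  [130,[0,0,0],0],
  [150,[0,0,0],0],
  [180,[0,0,0],0],
  [180,[0,0,0],0],
])

```text
time: 12.9
tool_pos: [0.5265, -0.3262, 0.0678]
ee_rot: [3.141, 0.761, 2.833]
wrist_force: [-0.9, -1.1, 1.7]
width: 0.0433
finger_force: 29.9
```

```bash
python3 o.py .526 -.328 .1665
```

```text
12.9 p [ 0.5265 -0.3262  0.0678] rpy [179.9942  43.6307 162.2956] tilt 43.63068089389341 F [-0.9452 -1.0555  1.6624] w 0.04330947178553408 q [-0.8397 -0.0572  2.0327  0.6811  0.5881 -2.5658]
[[-0.6895  0.304   0.6574]
 [ 0.2201  0.9527 -0.2097]
 [-0.69    0.0001 -0.7238]]
dtool mm [-68.0969  -1.8751 -71.391 ]
```

Call:
carry_out([
  [200,[-10,0,-11],0],
  [200,[-14,0,-14],0],
  [200,[-14,0,-14],0],
  [200,[-14,0,-14],0],
  [200,[0,0,0],0],
])

```text
time: 13.4
tool_pos: [0.5283, -0.3269, 0.1444]
ee_rot: [-3.14, 0.764, 2.835]
wrist_force: [-0.1, 0.1, -2.8]
width: 0.0435
finger_force: 29.9
```

```bash
python3 o.py .526 -.328 .1665
```

```text
13.4 p [ 0.5283 -0.3269  0.1444] rpy [-179.9008   43.785   162.4184] tilt 43.78511570885458 F [-0.1422  0.0925 -2.8377] w 0.043488745194994106 q [-0.8382 -0.1565  1.9502  0.5479  0.7344 -2.3971]
[[-0.6882  0.3032  0.6591]
 [ 0.2181  0.9529 -0.2107]
 [-0.692  -0.0012 -0.7219]]
dtool mm [-13.9777  -1.8087 -17.2062]
```

Call:
carry_out([
  [200,[3,16,-9],0],
  [200,[6,32,-18],0],
  [200,[6,32,-18],0],
  [200,[6,32,-18],0],
  [200,[6,32,-18],0],
  [200,[6,32,-18],0],
  [200,[6,32,-18],0],
  [200,[6,32,-18],0],
])

```text
time: 14.2
tool_pos: [0.4786, -0.0579, 0.2056]
ee_rot: [3.14, 0.755, 2.831]
wrist_force: [0.1, 0.1, -3.2]
width: 0.0433
finger_force: 29.9
```

Call:
carry_out([
  [200,[6,32,-18],0],
  [200,[6,32,-18],0],
  [200,[6,32,-18],0],
  [200,[4,24,-14],0],
  [200,[2,16,-9],0],
  [200,[0,0,0],0],
  [200,[0,0,0],0],
])

```text
time: 14.9
tool_pos: [0.4538, 0.0919, 0.2455]
ee_rot: [-3.14, 0.757, 2.836]
wrist_force: [-0.8, -0.6, -3.8]
width: 0.0435
finger_force: 29.9
```

```bash
python3 o.py .484 .123 .253
python3 - <<'E'
from h import *
np.set_printoptions(precision=4,suppress=True)
S=robot.snapshot('side');T=robot.snapshot('top')
cv2.imwrite('pics/s3raw.png',S);cv2.imwrite('pics/t3raw.png',T)
out=np.zeros((600,800,3),np.uint8)
out[:600,:480]=cv2.resize(S[95:220,195:295],(480,600),interpolation=cv2.INTER_CUBIC) # x4.8
out[:480,480:]=cv2.resize(T[135:225,190:250],(320,480),interpolation=cv2.INTER_CUBIC) # x5.333
cv2.imwrite('pics/c3.png',out)
s=cal('side')
# valley: ray from side pixel with vertical beam plane
n=np.array([-.0508,.9987,0]);p0=np.array([.795,.1365,0])
for x,y in[(97,158),(78,150),(115,160),(127,108),(60,103)]:
    o,d=ray(s,205+x/3.509,105+y/3.51); print((x,y),o+d*(n@(p0-o))/(n@d))
E
```

```text
14.9 p [0.4538 0.0919 0.2455] rpy [-179.8884   43.3528  162.4899] tilt 43.35295168528877 F [-0.8333 -0.6279 -3.755 ] w 0.043538950297968816 q [ 0.4059 -0.5349  2.0024 -0.5248  1.1142 -0.7603]
[[-0.6934  0.3021  0.6541]
 [ 0.2188  0.9533 -0.2084]
 [-0.6865 -0.0014 -0.7271]]
dtool mm [-19.2841  38.7877   7.7566]
(97, 158) [0.5488 0.124  0.3127]
(78, 150) [0.5317 0.1231 0.3268]
(115, 160) [0.5656 0.1248 0.3051]
(127, 108) [0.5778 0.1255 0.3572]
(60, 103) [0.5181 0.1224 0.3798]
```

View pics/c3.png

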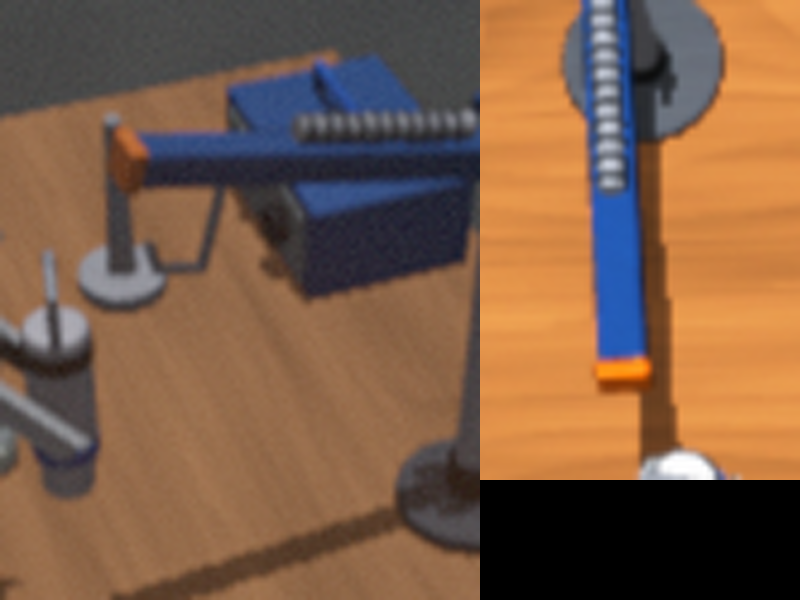

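Run:
```python
from h import *
np.set_printoptions(precision=4,suppress=True)
s=cal('side');t=cal('top')
tcp=np.array([.4538,.0919,.2455])
print('pred apex top px',proj(s,tcp+[-.004,-.001,.126]),'seen',195+47/4.8,95+250/4.8)
print('nose top centre',onz(t,190+(622-480)/5.333,135+362/5.333,.415),onz(t,190+(622-480)/5.333,135+385/5.333,.385))
print('beam back',onz(t,190+(612-480)/5.333,135+100/5.333,.37))
print('valley tri-plane y .122 ',)
for yv in(.120,.124,.128):
    o,d=ray(s,233,149.8); print(o+d*(yv-o[1])/d[1])
print('cyl top px',proj(s,tcp+[-.004,-.001,.071]),'seen',195+56/4.8,95+330/4.8)
# hand piece bottom
print('foot px',proj(s,tcp+[-.004,-.001,-.06]),'seen',195+66/4.8,95+490/4.8)
```

```text
pred apex top px (np.float64(202.5416869493236), np.float64(148.1634195891063)) seen 204.79166666666666 147.08333333333334
nose top centre [0.5193 0.1213 0.415 ] [0.5085 0.1239 0.385 ]
beam back [0.6822 0.1286 0.37  ]
valley tri-plane y .122 
[0.5487 0.12   0.3165]
[0.55   0.124  0.3131]
[0.5513 0.128  0.3098]
cyl top px (np.float64(204.2166801117042), np.float64(163.1853781817614)) seen 206.66666666666666 163.75
foot px (np.float64(207.74769228452288), np.float64(194.85280216984307)) seen 208.75 197.08333333333334
```

Call:
carry_out([
  [200,[-2,17,4],0],
  [200,[-2,17,4],0],
  [200,[0,0,0],0],
  [200,[-6,4,9],0],
  [200,[-6,4,9],0],
  [200,[-6,4,10],0],
  [200,[-6,4,10],0],
  [200,[0,0,0],0],
])

```text
time: 15.8
tool_pos: [0.5205, 0.1227, 0.2331]
ee_rot: [-3.141, 0.759, 2.832]
wrist_force: [-0.1, -0.0, -3.2]
width: 0.0437
finger_force: 29.9
```

```bash
python3 o.py .518 .124 .231
python3 - <<'E'
from h import *
S=robot.snapshot('side');T=robot.snapshot('top')
cv2.imwrite('pics/s4raw.png',S)
out=np.zeros((600,800,3),np.uint8)
out[:600,:480]=cv2.resize(S[115:190,200:260],(480,600),interpolation=cv2.INTER_CUBIC) # x8
out[:480,480:]=cv2.resize(T[155:245,190:250],(320,480),interpolation=cv2.INTER_CUBIC) # x5.333
cv2.imwrite('pics/c4.png',out)
E
```

```text
15.8 p [0.5205 0.1227 0.2331] rpy [-179.9779   43.5134  162.254 ] tilt 43.51343061523451 F [-0.1225 -0.     -3.1769] w 0.043680926460751154 q [ 0.4139 -0.3355  1.9036 -0.5606  1.0312 -0.6888]
[[-0.6907  0.3051  0.6556]
 [ 0.221   0.9523 -0.2102]
 [-0.6885 -0.0003 -0.7252]]
dtool mm [ 3.3919  0.4643 -0.3839]
```

View pics/c4.png

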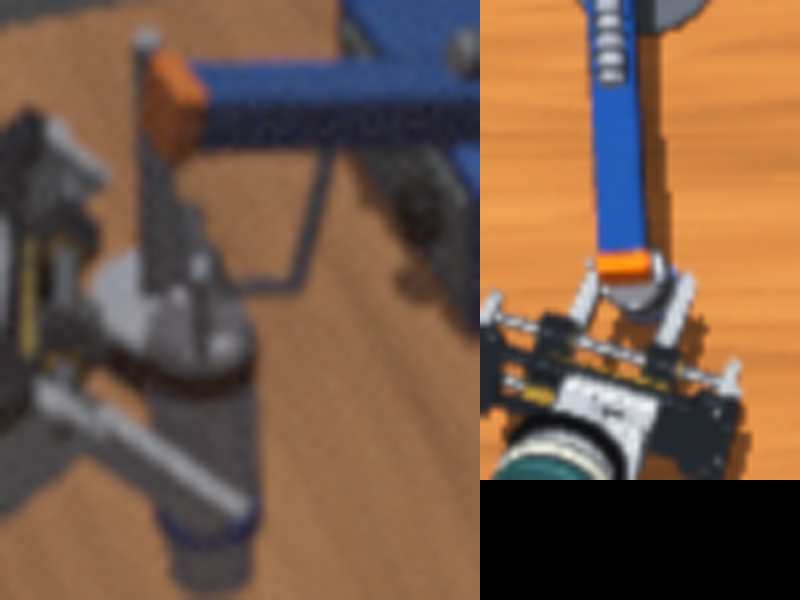

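Run:
```python
from h import *
s=cal('side');t=cal('top')
tcp=np.array([.5205,.1227,.2331])
cs=lambda p:((p[0]-200)*8,(p[1]-115)*8)
ct=lambda p:(480+(p[0]-190)*5.333,(p[1]-155)*5.333)
off=np.array([-.004,-.001,0])
for nm,p in dict(apextop=tcp+off+[0,0,.126],cyltop=tcp+off+[0,0,.071],foot=tcp+off+[0,0,-.06]).items(): print(nm,cs(proj(s,p)),ct(proj(t,p)))
V=np.array([.55,.124,.313])
a=np.array([-.970*.999,-.97*.047,.242]);n=np.array([.242,.011,.970])
for nm,p in dict(valley=V,tip=V+.023*a+.018*n,stem=V-.017*a,noseU=V+.056*a+.06*n,beamstem=V-.017*a+.06*n).items(): print(nm,cs(proj(s,p)),ct(proj(t,p)))
```

```text
apextop (np.float64(176.05429960010997), np.float64(203.19217980831672)) (np.float64(629.1411770710902), np.float64(268.56102959213496))
cyltop (np.float64(183.3680046428824), np.float64(320.4077390090197)) (np.float64(636.3176488758327), np.float64(276.2937196554384))
foot (np.float64(198.8651035341959), np.float64(568.7772182142251)) (np.float64(651.6236053852838), np.float64(292.78597671855016))
valley (np.float64(263.9722308722746), np.float64(278.7098849256272)) (np.float64(630.6245503745997), np.float64(221.14856969510907))
tip (np.float64(217.63672748181466), np.float64(241.99044405628047)) (np.float64(629.4361154370621), np.float64(246.43530515045592))
stem (np.float64(304.12181502176645), np.float64(276.4584281108282)) (np.float64(629.4996748336107), np.float64(195.4763683942519))
noseU (np.float64(155.54820697425248), np.float64(148.55390549593176)) (np.float64(625.0933227465969), np.float64(275.3452176884006))
beamstem (np.float64(337.28371891680786), np.float64(142.6734516774718)) (np.float64(620.1835389707672), np.float64(160.30437899644943))
```

Call:
carry_out([
  [200,[-4.4,3.5,7.1],0],
  [200,[-4.4,3.5,7.1],0],
  [200,[-4.4,3.5,7.1],0],
  [200,[-4.4,3.5,7.1],0],
  [200,[0,0,0],0],
  [200,[4,0,3],0],
  [200,[4,0,3],0],
  [200,[0,0,0],0],
])

```text
time: 16.7
tool_pos: [0.552, 0.1273, 0.2142]
ee_rot: [-3.141, 0.759, 2.834]
wrist_force: [1.0, -0.3, -3.9]
width: 0.0436
finger_force: 29.9
```

```bash
python3 o.py
python3 - <<'E'
from h import *
S=robot.snapshot('side');S2=robot.snapshot('side')
S=((S.astype(int)+S2)//2).astype(np.uint8)
out=cv2.resize(S[115:190,205:290],(680,600),interpolation=cv2.INTER_CUBIC) # x8
cv2.imwrite('pics/c5.png',out)
E
```

```text
16.7 p [0.552  0.1273 0.2142] rpy [-179.969    43.4686  162.3485] tilt 43.46859728745727 F [ 1.0224 -0.3499 -3.9196] w 0.0436108641410324 q [ 0.3908 -0.2511  1.8789 -0.5678  0.9681 -0.6761]
[[-0.6916  0.3036  0.6554]
 [ 0.2201  0.9528 -0.2091]
 [-0.688  -0.0004 -0.7258]]
```

View pics/c5.png

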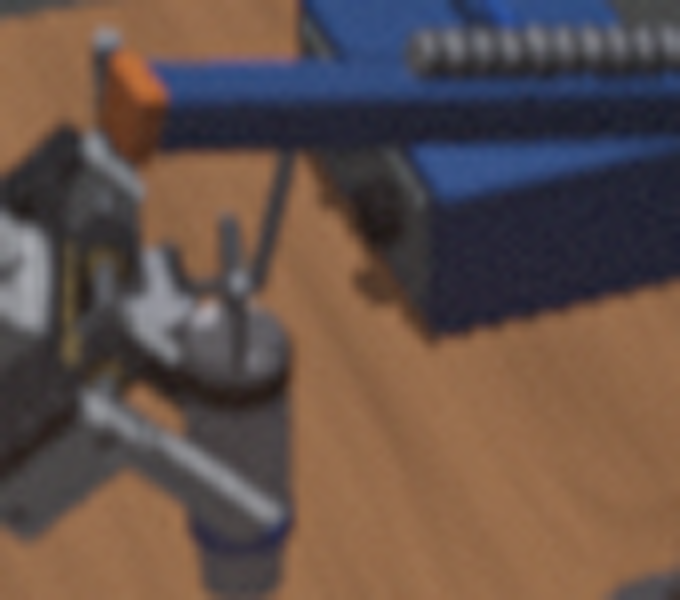

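The bail wire (apex at about (230,215)) now stands between the hook tip (≈175) and the stem (≈258), clear of the beam. I'll ease it down.

Call:
carry_out([
  [200,[4,0,2.7],0],
  [200,[4,0,2.7],0],
  [200,[4,0,2.7],0],
  [200,[3.5,0,2.6],0],
  [200,[0,0,0],0],
  [200,[0,0,0],0],
])

```text
time: 17.4
tool_pos: [0.5494, 0.1285, 0.1976]
ee_rot: [3.14, 0.761, 2.832]
wrist_force: [0.5, -1.2, -2.0]
width: 0.0435
finger_force: 29.9
```

Call:
carry_out([
  [200,[1.6,0.2,1.8],0],
  [200,[1.6,0.2,1.8],0],
  [200,[0,0,0],0],
  [200,[0,0,0],0],
])

```text
time: 17.8
tool_pos: [0.5496, 0.1289, 0.1926]
ee_rot: [3.14, 0.761, 2.832]
wrist_force: [1.0, -2.7, -2.9]
width: 0.0434
finger_force: 29.8
```

Call:
carry_out([
  [200,[1.2,-1.1,2.2],0],
  [200,[1.2,-1.1,2.2],0],
  [200,[0,0,0],0],
  [200,[0,0,0],0],
])

```text
time: 18.2
tool_pos: [0.5501, 0.1265, 0.1876]
ee_rot: [3.14, 0.761, 2.832]
wrist_force: [1.2, -0.4, -1.2]
width: 0.0436
finger_force: 29.9
```

Call:
carry_out([
  [200,[1.6,0.2,1.8],0],
  [200,[1.6,0.2,1.8],0],
  [200,[0,0,0],0],
  [200,[0,0,0],0],
])

```text
time: 18.6
tool_pos: [0.5504, 0.1268, 0.1829]
ee_rot: [3.14, 0.761, 2.832]
wrist_force: [1.1, -2.0, -1.4]
width: 0.0435
finger_force: 29.9
```

```bash
python3 o.py
python3 - <<'E'
from h import *
S=robot.snapshot('side');S2=robot.snapshot('side')
S=((S.astype(int)+S2)//2).astype(np.uint8)
cv2.imwrite('pics/c6.png',cv2.resize(S[115:190,205:290],(680,600),interpolation=cv2.INTER_CUBIC))
print([robot.get_obs()['wrist_force']])
E
```

```text
18.6 p [0.5504 0.1268 0.1829] rpy [179.9333  43.5899 162.2756] tilt 43.58990886330418 F [ 1.0527 -2.0478 -1.4015] w 0.04347760499035268 q [ 0.3914 -0.233   1.9299 -0.5974  0.9089 -0.6265]
[[-0.6899  0.3037  0.6571]
 [ 0.2205  0.9528 -0.2088]
 [-0.6895  0.0008 -0.7243]]
[array([ 1.32157009, -2.72657512, -2.1280753 ])]
```

View pics/c6.png

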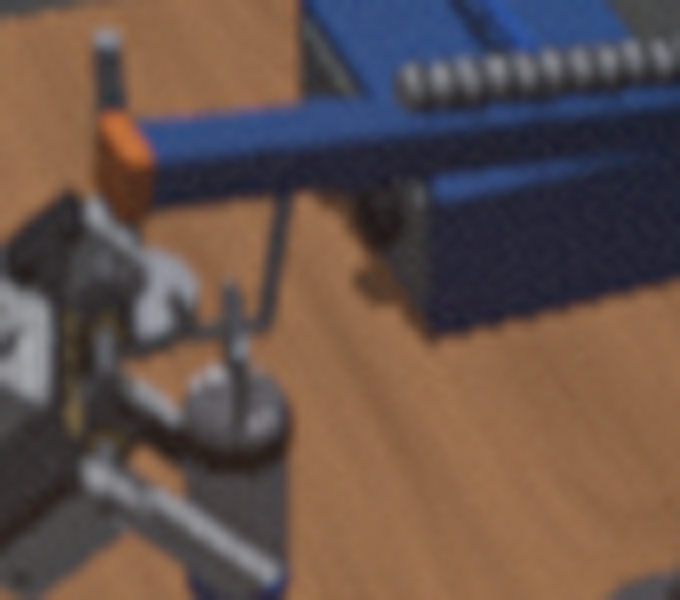

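The bail is bearing on the hook and the arm has sunk about 25 mm. The sideways force (−2 N) and the apparent gap under the apex (wire at y≈298, rod top at y≈317) suggest the bail sits a few mm too far to +y. I'll shift it to −y.

Call:
carry_out([
  [200,[-0.6,-2.4,0.5],0],
  [200,[0,0,0],0],
  [200,[0,0,0],0],
])

```text
time: 19.0
tool_pos: [0.5503, 0.1241, 0.183]
ee_rot: [3.14, 0.761, 2.832]
wrist_force: [1.1, -1.2, -2.5]
width: 0.0437
finger_force: 29.8
```

Call:
carry_out([
  [200,[-0.6,-2.4,0.5],0],
  [200,[0,0,0],0],
  [200,[0,0,0],0],
])

```text
time: 19.3
tool_pos: [0.5503, 0.1216, 0.1829]
ee_rot: [3.14, 0.761, 2.832]
wrist_force: [0.5, -1.7, -1.3]
width: 0.0432
finger_force: 29.8
```

Call:
carry_out([
  [200,[0,0,0],0],
])

```text
time: 19.4
tool_pos: [0.5503, 0.1216, 0.1829]
ee_rot: [3.141, 0.761, 2.832]
wrist_force: [-0.8, -2.1, -1.6]
width: 0.0431
finger_force: 29.8
```

Call:
carry_out([
  [200,[0,0,0],0],
])

```text
time: 19.5
tool_pos: [0.5503, 0.1216, 0.183]
ee_rot: [3.14, 0.761, 2.832]
wrist_force: [-0.3, -1.8, -1.7]
width: 0.0437
finger_force: 29.8
```

Run:
```python
from h import *
np.set_printoptions(precision=4,suppress=True)
t=cal('top');s=cal('side')
T=robot.snapshot('top');S=robot.snapshot('side');cv2.imwrite('pics/t7.png',T);cv2.imwrite('pics/s7.png',S)
def seg(im,lo,hi,box):
    u0,v0,u1,v1=box;h=cv2.cvtColor(im[v0:v1,u0:u1],cv2.COLOR_BGR2HSV);m=cv2.inRange(h,lo,hi);return m
m=seg(T,(100,120,60),(130,255,255),(195,130,240,215))
for v in range(150,200,6):
    r=np.where(m[v-130])[0]
    if len(r):
        u=195+r.mean(); print(v,len(r),onz(t,u,v,.385-.0*v))
m=seg(S,(3,170,120),(15,255,255),(205,110,235,160)); ys,xs=np.where(m); print('orange side',205+xs.mean(),110+ys.mean(),len(xs),110+ys.min(),110+ys.max())
S0=cv2.imread('pics/s4raw.png');m=seg(S0,(3,170,120),(15,255,255),(205,110,235,160)); ys,xs=np.where(m); print('orange side before',205+xs.mean(),110+ys.mean(),len(xs),110+ys.min(),110+ys.max())
```

```text
150 4 [0.6914 0.1256 0.385 ]
156 5 [0.672  0.1267 0.385 ]
162 3 [0.6526 0.1259 0.385 ]
168 4 [0.6332 0.1233 0.385 ]
174 8 [0.614  0.1259 0.385 ]
180 8 [0.5948 0.1262 0.385 ]
186 9 [0.5757 0.1249 0.385 ]
192 8 [0.5566 0.1236 0.385 ]
198 9 [0.5375 0.1223 0.385 ]
orange side 220.0625 131.3125 16 129 134
orange side before 221.47058823529412 124.82352941176471 17 122 127
```

Run:
```python
from h import *
s=cal('side')
for n in('c5','c6'):
    im=cv2.resize(cv2.imread(f'pics/{n}.png'),(85,75),interpolation=cv2.INTER_AREA)
    h=cv2.cvtColor(im[:,:35],cv2.COLOR_BGR2HSV);m=cv2.inRange(h,(3,150,100),(15,255,255));ys,xs=np.where(m);print(n,205+xs.mean(),115+ys.mean(),len(xs))
S=cv2.imread('pics/s7.png');h=cv2.cvtColor(S[115:190,205:240],cv2.COLOR_BGR2HSV);m=cv2.inRange(h,(3,150,100),(15,255,255));ys,xs=np.where(m);print('now',205+xs.mean(),115+ys.mean(),len(xs))
cs=lambda p:np.round(((p[0]-205)*8,(p[1]-115)*8),1)
for nm,tcp in dict(c5=[.552,.1273,.2142],c6=[.5504,.1268,.1829]).items():
    tcp=np.array(tcp)
    print(nm,'apextop',cs(proj(s,tcp+[-.004,-.001,.126])),'cyltop',cs(proj(s,tcp+[-.004,-.001,.071])))
out=np.zeros((600,800,3),np.uint8)
out[:,:400]=cv2.resize(S[130:190,210:250],(400,600),interpolation=cv2.INTER_CUBIC)
cv2.imwrite('pics/c7.png',out)
```

```text
c5 220.8421052631579 125.92105263157895 38
c6 219.55555555555554 132.03703703703704 27
now 220.11111111111111 131.25925925925927 27
c5 apextop [214.8 219. ] cyltop [219.2 333. ]
c6 apextop [213.8 286.5] cyltop [218.2 396.2]
```

Call:
carry_out([
  [200,[-0.5,-1.9,0.4],0],
  [200,[-0.5,-1.9,0.4],0],
  [200,[0,0,0],0],
  [200,[0,0,0],0],
])

```text
time: 20.0
tool_pos: [0.5507, 0.1183, 0.1836]
ee_rot: [3.139, 0.762, 2.832]
wrist_force: [0.0, 2.8, -0.6]
width: 0.0436
finger_force: 30.0
```

```bash
cat > n.py <<'E'
from h import *
F=[];Y=[];W=[]
for i in range(3):
    S=robot.snapshot('side');o=robot.get_obs();F.append(o['wrist_force']);W.append(o['wrist_torque'])
    h=cv2.cvtColor(S[115:190,205:240],cv2.COLOR_BGR2HSV);m=cv2.inRange(h,(3,150,100),(15,255,255));ys,xs=np.where(m);Y.append(115+ys.mean())
print(round(o['time'],2),'p',np.round(o['tool_pos'],4),'F',np.round(np.mean(F,0),2),'M',np.round(np.mean(W,0),2),'orange v',np.round(Y,2))
E
python3 n.py
```

```text
20.15 p [0.5507 0.1182 0.1834] F [ 0.44  3.26 -1.16] M [0.23 0.48 0.4 ] orange v [131.23 131.32 131.17]
```

Call:
carry_out([
  [200,[0.5,2.1,-0.4],0],
  [200,[0,0,0],0],
  [200,[0,0,0],0],
])

```text
time: 20.45
tool_pos: [0.5504, 0.1199, 0.1829]
ee_rot: [3.141, 0.761, 2.832]
wrist_force: [-0.7, 2.0, -2.0]
width: 0.0435
finger_force: 29.9
```

```bash
python3 n.py
```

```text
20.6 p [0.5505 0.1199 0.183 ] F [ 0.27  1.64 -1.47] M [0.16 0.49 0.15] orange v [131.13 131.39 131.47]
```

Call:
carry_out([
  [200,[1.85,0.3,2.8],0],
  [200,[1.85,0.3,2.8],0],
  [200,[1.85,0.3,2.8],0],
  [200,[1.85,0.3,2.8],0],
  [200,[1.85,0.3,2.8],0],
  [200,[1.85,0.3,2.8],0],
  [200,[0,0,0],0],
  [200,[0,0,0],0],
])

```text
time: 21.4
tool_pos: [0.5545, 0.1206, 0.1633]
ee_rot: [3.14, 0.761, 2.832]
wrist_force: [0.3, -0.6, -0.2]
width: 0.0434
finger_force: 29.9
```

```bash
python3 n.py
```

```text
21.55 p [0.5545 0.1206 0.1636] F [-0.48  0.17 -0.22] M [ 0.16  0.35 -0.07] orange v [138.19 138.08 138.  ]
```

Call:
carry_out([
  [200,[1.1,0,1.4],0],
  [200,[1.1,0,1.4],0],
  [200,[0,0,0],0],
  [200,[0,0,0],0],
  [200,[0,0,0],0],
])

```text
time: 22.05
tool_pos: [0.5549, 0.1207, 0.16]
ee_rot: [3.14, 0.761, 2.832]
wrist_force: [0.7, 0.1, -0.2]
width: 0.0434
finger_force: 29.9
```

```bash
sed -i 's/range(3)/range(N)/; s/^F=\[\]/import sys;N=int(sys.argv[1])\nF=[]/; s/np.round(Y,2)/np.round(np.mean(Y),2),"sem",np.round(np.std(F,0)\/N**.5,2)/' n.py; python3 n.py 24
```

```text
23.25 p [0.5548 0.1206 0.1598] F [0.47 0.78 0.19] M [0.12 0.29 0.08] orange v 139.26 sem [0.08 0.11 0.12]
```

Call:
carry_out([
  [200,[-1.1,0.8,-0.9],0],
  [200,[0,0,0],0],
  [200,[0,0,0],0],
])

```text
time: 23.55
tool_pos: [0.555, 0.121, 0.1609]
ee_rot: [3.141, 0.76, 2.832]
wrist_force: [0.2, -1.0, -0.6]
width: 0.0435
finger_force: 29.9
```

```bash
python3 n.py 20
python3 - <<'E'
from h import *
S=np.mean([robot.snapshot('side') for _ in range(2)],0).astype(np.uint8);T=robot.snapshot('top')
out=np.zeros((600,800,3),np.uint8)
out[:,:560]=cv2.resize(S[120:195,205:275],(560,600),interpolation=cv2.INTER_CUBIC)
out[:400,560:]=cv2.resize(T[155:230,195:240],(240,400),interpolation=cv2.INTER_CUBIC)
cv2.imwrite('pics/c8.png',out)
E
```

```text
24.55 p [0.5551 0.1212 0.1611] F [-0.6  -1.88 -0.36] M [ 0.1   0.36 -0.24] orange v 138.74 sem [0.12 0.13 0.08]
```

View pics/c8.png

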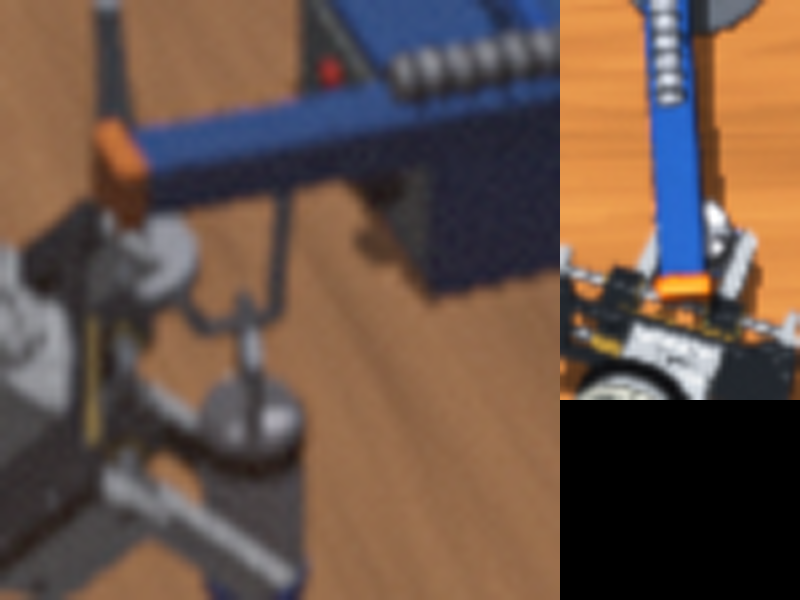

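The bail is seated on the valley at about (240,322), between tip (185,300) and stem (278,310), and the arm has sunk to near level. I'll trim the residual forces, then release.

Call:
carry_out([
  [200,[0.5,-0.4,0.8],0],
  [200,[0,0,0],0],
  [200,[0,0,0],0],
])

```text
time: 25.0
tool_pos: [0.5553, 0.121, 0.1604]
ee_rot: [3.14, 0.761, 2.832]
wrist_force: [-0.9, -1.9, -0.2]
width: 0.0435
finger_force: 29.9
```

```bash
python3 n.py 20
```

```text
26.0 p [0.5553 0.1209 0.1603] F [-0.24 -0.56 -0.07] M [ 0.11  0.34 -0.1 ] orange v 139.18 sem [0.07 0.11 0.12]
```

Call:
carry_out([
  [140,[0,0,0],0],
  [134,[0,0,0],0],
  [130,[0,0,0],0],
  [126,[0,0,0],0],
  [122,[0,0,0],0],
  [118,[0,0,0],0],
])

```text
time: 26.6
tool_pos: [0.5553, 0.1209, 0.1604]
ee_rot: [3.14, 0.761, 2.832]
wrist_force: [-0.2, 0.2, 0.3]
width: 0.0504
finger_force: 0.0
```

```bash
python3 n.py 4
```

```text
26.8 p [0.5552 0.1208 0.1602] F [-0.22 -0.25  0.32] M [ 0.09  0.32 -0.  ] orange v 139.64 sem [0.2  0.15 0.11]
```

Call:
carry_out([
  [100,[0,0,0],0],
  [70,[0,0,0],0],
  [40,[0,0,0],0],
  [10,[0,0,0],0],
  [0,[0,0,0],0],
  [0,[0,0,0],0],
  [0,[0,0,0],0],
])

```text
time: 27.5
tool_pos: [0.5552, 0.1208, 0.1603]
ee_rot: [3.14, 0.761, 2.832]
wrist_force: [0.7, 1.1, 0.2]
width: 0.0942
finger_force: 0.0
```

```bash
python3 n.py 2; python3 o.py
```

```text
27.6 p [0.5552 0.1208 0.1603] F [ 0.18 -0.02  0.04] M [ 0.08  0.32 -0.03] orange v 139.66 sem [0.46 0.06 0.4 ]
27.6 p [0.5552 0.1208 0.1603] rpy [179.916   43.5927 162.2662] tilt 43.5927192911201 F [ 0.8378  0.0676 -0.5244] w 0.09407747825183486 q [ 0.372  -0.2096  1.9586 -0.6117  0.8549 -0.6086]
[[-0.6898  0.3036  0.6572]
 [ 0.2206  0.9528 -0.2086]
 [-0.6895  0.0011 -0.7243]]
```

Call:
carry_out([
  [0,[0,0,-10],0],
  [0,[0,0,-18],0],
  [0,[0,0,-20],0],
  [0,[0,0,-20],0],
  [0,[0,0,-20],0],
  [0,[0,0,-20],0],
  [0,[0,0,-25],0],
  [0,[0,0,-25],0],
])

```text
time: 28.4
tool_pos: [0.4503, 0.1538, 0.2759]
ee_rot: [3.139, 0.761, 2.831]
wrist_force: [0.6, -0.6, 0.4]
width: 0.0939
finger_force: 0.0
```

Call:
carry_out([
  [0,[0,0,0],0],
  [0,[0,0,0],0],
  [0,[0,0,0],0],
  [0,[0,0,0],0],
  [0,[0,0,0],0],
  [0,[0,0,0],0],
  [0,[0,0,0],0],
  [0,[0,0,0],0],
])

```text
time: 29.2
tool_pos: [0.4514, 0.1537, 0.2745]
ee_rot: [3.141, 0.761, 2.832]
wrist_force: [0.8, -0.3, 0.4]
width: 0.0939
finger_force: 0.0
```

```bash
python3 n.py 2
python3 - <<'E'
from h import *
import time
A=[robot.snapshot('side').astype(int)[120:200,205:275] for _ in range(12)]
d=lambda i,j:np.abs(cv2.GaussianBlur((A[i]-A[j]).astype(np.float32),(5,5),0)).max()
print([round(float(d(i,i+1)),1) for i in range(11)],d(0,5),d(0,11))
E
```

```text
29.3 p [0.4514 0.1538 0.2747] F [0.49 0.31 1.05] M [0.09 0.3  0.03] orange v 139.61 sem [0.24 0.09 0.16]
[3.0, 3.3, 3.0, 2.8, 3.0, 3.4, 2.8, 3.2, 2.7, 2.8, 4.0] 2.703125 3.2070312
```

The arm has held its height and the image shows no motion beyond noise. Handing in.

```bash
python3 -c "
from bench import robot
print(robot.close_job())"
```

```text
the job is handed in; nothing more can be done
None
```

The handpiece hangs by its bail on the balancer hook; the arm sank less than about 2 mm on release, nothing was moving when I handed in, and the gripper is clear (about 30 of the 61 s used).

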